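# Sort two housings, then release the catch and hold the clamp lever

### The arm

A 7-joint arm with a two-finger parallel gripper is mounted at the origin on the work surface. World frame = base frame: x ahead of the robot, y to its left, z up, the work surface at z = 0. Lengths are in mm, angles in rad, forces in N, time in s.
With the tool pointing down it reaches from about 400 to 875 mm from the base axis. Payload 19.3 kg.
Tool frame: the origin (TCP) lies at the very end of the fingers, on their centre line; the grasp point (between the pads) lies 19 mm behind it (grip_point_offset is the z of the grasp point in the tool frame, in mm); z points along the fingers, x is the direction in which the jaws open and shut, and the axes are right-handed (so a half turn about z gives the same grasp; the last joint's range is limited). The gripper opens to 85 mm and grips with 20 to 120 N. Pads are 22 mm wide; open, the fingers measure 114 mm over their backs; the gripper's body (76 mm by 85 mm) begins 54 mm behind the grasp point. The pads swing forward as they close: fully open they stand 13 mm farther back than shut.
Start: joints at [1.186, 0.521, -0.036, 1.599, 0.021, 1.021, -0.113], TCP at [193.488, -594.287, 231.291] pointing down, gripper open.
Joint ranges: [-2.91, 2.91], [-0.3, 2.13], [-1.5, 1.42], [0.17, 2.43], [-1.26, 4.41], [0.16, 1.93], [-2.52, 2.52]. Speed limits (rad/s): [1.89, 1.89, 2.39, 2.39, 3.01, 3.01, 3.01].

### API

Orientations are given as a 3x3 rotation matrix whose columns are the frame's x, y, z axes.
In Python, from workcell import movep, movel, goto_joints, open_gripper, clamp, wait, inverse_kinematics, read_state, camera, PlanningError, finish_job, grip_point_offset gives the robot as it stands. Calls block until the motion is done:
- movep(position, orientation): joint-space move of the TCP to a pose.
- movel(position, frame=None, max_speed=150, guard=None): straight line of the TCP; frame=None keeps the orientation; max_speed is the mean speed in mm/s. With guard (N) it stops when the force on the tool has changed by that much, and returns True; else False.
- goto_joints(angles): joint-space move.
- open_gripper() and clamp(): open the fingers fully, or close them until they stop; the grip force is fixed at half the most.
- wait(seconds).
- inverse_kinematics(position, orientation): joint angles nearest the present ones, or None.
- read_state(): the state.
- camera(name): name is "scene" or "side" or "wrist"; returns a dict with "image" (480x640x3 uint8, blue, green, red), "range_z" (480x640 float32, mm along the optical axis (not along the pixel's ray), 0 where there is no reading), "fx", "fy", "cx", "cy" (pixels), "cam_to_world" (4x4, takes a point from camera to world coordinates). Camera axes: x right, y up, looking along -z (the intrinsics and any distortion apply to the point x, -y, -z); pixel columns grow to the right and rows downward; lengths in mm; the calibration is good to about 2 mm. The wrist camera is an equidistant fisheye: a pixel r from the principal point sees the ray r / f radians off the axis. A picture is of the moment at which its call begins.
A pose or a line that the arm cannot do raises PlanningError and nothing moves.
- finish_job(): hands the job in, once; it reports no verdict.
The state is a dict: "time": time; "qpos": joint angles; "qvel": joint speeds; "joint_efforts": joint torques, N m; "eef_pos": TCP position; "tool_rot": TCP orientation; "ft_force": force on the tool from outside, world axes, zero at the start; "torque": the same for the moment, N m; "finger_gap": finger opening in mm.
Only numpy, scipy, OpenCV 4.12 (cv2) and the standard library are available. Lean on these libraries where they do the work, as an engineer would, in place of code of your own. Each camera call takes 0.05 s, during which the arm holds its last target.

### The job

Lay the housing with the round tag flat in the station's clamping nest and the housing with the bar tag flat in the reject tray, each lengthwise in its nest, and let go of both. Then flip the safety catch all the way over to the right, and only after that pull the lever fully towards the robot by its handle bar so that the jaw clamps the housing; finish while still holding the handle bar pulled, because the lever springs back if let go. Leave the other things on the bench where they are.

Things in the scene. Friction and masses are not known exactly. Their poses are not given: they have to be found in the camera images.
- station: Fixed clamp station: grey base plate 190 (x) x 370 (y) x 12 thick with a lever at its middle, a safety catch on its right (-y) and a clamping nest on its left (+y). Origin on the table, under the lever's shaft; x points away from the robot, y to the left; it stands turned by up to 0.2 rad. The lever's shaft runs along y, 40 above the table at x = 0.
- bar_mid (a point): Middle of the lever's handle (turns with the lever): a black round bar, 20 diameter, 136 long along the station's y, carried at both ends by two steel arms 12 thick at y = +/-62 (free span between them 112). It stands 150 from the shaft; at rest it leans away from the robot by 0.35 rad, 51 behind the shaft and 181 above the table; pulled fully it leans 0.45 rad towards the robot, 65 in front of the shaft and 175 above the table.
- lever (a joint): Lever angle, rad: 0 at rest (leaning away from the robot), 0.8 pulled fully towards the robot. A spring pulls it back to 0 at once when it is let go (3 N at the bar at rest, 8 N when fully pulled). While the catch is closed it is blocked. Pulling it drives the nest's jaw 18 towards the robot.
- catch (a joint): Safety catch angle, rad: 0 closed (start between 0 and 0.2), its arm leaning left (+y) in front of the lever's right arm; 1.571 flipped fully over to the right (-y). Stiff hinge (about 1 N at the peg), stays where it is left.
- catch_peg (a point): A point on the catch's steel peg, 19 from its free end: round, 14 diameter, 55 long along the station's x, jutting towards the robot from the end of the catch arm (from 9 to 64 in front of the shaft). The peg swings about the catch hinge at radius 71: closed it is at y = -57 and 95 above the table, flipped at y = -157 and 95 above the table, 116 at the top of its swing (closed and flipped it leans 45 degrees either way).
- catch_hinge (a point): Point on the catch's hinge axis (which runs along the station's x), in the plane of the point catch_peg; 107 right of the lever's middle and 45 above the table.
- clamp_nest (a point): Centre of the clamping nest's floor, 12 above the table, at x = -75, y = +170 in the station; axes as the station's. Open size 90 (x) x 54 (y): a front stop 16 high towards the robot, side rails 12 high and 60 long, and at the back a sliding jaw, 25 high, that moves 18 forward as the lever is pulled and pushes the housing against the front stop (housing centre then about 9 towards the robot from this point).
- reject_tray: Reject nest: fixed plywood tray on the right, outside 100 (x) x 66 (y) x 20 high, walls and floor 5; origin under its centre.
- reject_nest (a point): Centre of the reject nest's floor, 5 above the table; inside 90 (x) x 56 (y), axes as the tray's.
- housing_round: Passed housing: aluminium block 70 (x) x 44 (y) x 40 high, with a raised black round tag, 30 diameter and 3 thick, on top. Origin at the centre of its underside. Loose, about 0.2 to 0.4 kg.
- housing_bar: Rejected housing: the same block, but with a raised black straight bar tag, 56 x 8 and 3 thick along x, on top. Origin at the centre of its underside. Loose, about 0.2 to 0.4 kg.
- bearing_ring: Bystander, leave alone: steel ring, 32 outside diameter, 12 high, between the reject nest and the station. Origin at its underside.
- jar: Bystander, leave alone: small clear jar with a dark cap, 50 diameter, 60 high, at the right. Origin at its underside.
- wrench: Bystander, leave alone: open-ended wrench lying beyond the reject tray. Origin at its underside.
- screwdriver: Bystander, leave alone: screwdriver lying behind the station. Origin at its underside.
- oil_bottle: Bystander, leave alone: grey bottle, 56 diameter, 150 high, standing at the back. Origin at its underside.
- gauge_disc: Bystander, leave alone: steel disc, 60 diameter, 20 high, behind the station. Origin at its underside.
There are look-alikes about, which are no part of the job. What is shaped like the housing_bar but orange or pink is not meant. What is shaped like the housing_round but pink or purple is not meant.

How it is judged (in metres and radians):
On the way, in this order (a step that is already met when the one before it is completed fails the run):
1. the round-tag housing lies in the clamping nest and the bar-tag housing in the reject nest, both let go, the catch still closed and the lever at rest (x of housing_round in the frame of clamp_nest between -0.014 and 0.014 m and y of housing_round in the frame of clamp_nest between -0.009 and 0.009 m and z of housing_round in the frame of clamp_nest between -0.005 and 0.005 m and angle between the x axis of housing_round and the x axis of clamp_nest, either way round below 0.25 rad and angle between each of housing_round, housing_bar's own z axis and vertical below 0.1 rad and x of housing_bar in the frame of reject_nest between -0.014 and 0.014 m and y of housing_bar in the frame of reject_nest between -0.01 and 0.01 m and z of housing_bar in the frame of reject_nest between -0.005 and 0.005 m and angle between the x axis of housing_bar and the x axis of reject_nest, either way round below 0.3 rad and contact force between the fingers and housing_round below 0.3 N and contact force between the fingers and housing_bar below 0.3 N and linear speed of each of housing_round, housing_bar below 0.02 m/s and value of joint catch below 0.4 rad and value of joint lever below 0.1 rad), for 0.2 s.
2. the safety catch is flipped over to the right while the lever is still at rest (value of joint catch above 1.25 rad and value of joint lever below 0.1 rad), for 0.2 s.
3. the lever is pulled fully towards the robot by its bar (value of joint lever above 0.68 rad and value of joint catch above 1.25 rad and contact force between the fingers and handle_bar above 1 N), for 0.5 s.
At the end, for the whole second after the job is handed in: Fingers on the bar (over 1 N), lever at 0.68 rad or more, catch 1.25 or more; round-tag housing flat in the clamping nest, centre 3 to 15 mm robotwards, 9 mm across, 0.25 rad; bar-tag housing flat in the reject nest (14 mm, 10 mm, 0.3 rad); both at rest, untouched (all of step 3 and x of housing_round in the frame of clamp_nest between -0.014 and 0.014 m and y of housing_round in the frame of clamp_nest between -0.009 and 0.009 m and z of housing_round in the frame of clamp_nest between -0.005 and 0.005 m and angle between the x axis of housing_round and the x axis of clamp_nest, either way round below 0.25 rad and angle between each of housing_round, housing_bar's own z axis and vertical below 0.1 rad and x of housing_bar in the frame of reject_nest between -0.014 and 0.014 m and y of housing_bar in the frame of reject_nest between -0.01 and 0.01 m and z of housing_bar in the frame of reject_nest between -0.005 and 0.005 m and angle between the x axis of housing_bar and the x axis of reject_nest, either way round below 0.3 rad and contact force between the fingers and housing_round below 0.3 N and contact force between the fingers and housing_bar below 0.3 N and linear speed of each of housing_round, housing_bar below 0.02 m/s and x of housing_round in the frame of clamp_nest between -0.015 and -0.003 m and velocity of joint lever below 0.1 rad/s); the arm keeps its last pose, push and grip.
It fails at once if the lever is pulled while the catch is closed (value of joint lever above 0.25 rad and value of joint catch below 0.8 rad).
It fails at once if a bystander is displaced by more than 40 mm (distance of any of bearing_ring, jar, wrench, screwdriver, oil_bottle, gauge_disc from where it was at the start of the episode above 0.04 m).
It also fails if it takes over 72 s, if anything falls off the work surface, if the arm or the gripper's body presses on something with over 40 N, if the wrist force passes 120 N, or if a joint passes its speed limit or range.

## Working session

There is one attempt and no reset: what is moved stays moved. The work goes in short steps, each a Python script; the robot and the scene stay as the last script left them, time stands still between calls to the robot, and variables do not carry over. Pictures are saved under pics/ and viewed, and the job is handed in when it is done.

```bash
ls; mkdir -p pics
python3 - <<'E'
from workcell import *
import cv2,numpy as np
s=read_state();print(s['time'],s['eef_pos'],s['finger_gap'],grip_point_offset);print(s['tool_rot'])
for n in ['scene','side']:
    c=camera(n);cv2.imwrite(f'pics/{n}0.png',c['image']);np.savez(f'pics/{n}0.npz',**c)
    print(n,c['fx'],c['fy'],c['cx'],c['cy'],np.round(c['cam_to_world'],3), {k for k in c})
E
```

```text
pics
0.0 [ 193.36729655 -593.99361036  230.72916206] 84.9014361413343 -18.700000000000003
[[ 3.09604639e-01 -9.50865273e-01 -4.47034652e-04]
 [-9.50864696e-01 -3.09604946e-01  1.05246863e-03]
 [-1.13916001e-03  9.92202973e-05 -9.99999346e-01]]
scene 456.59284318451347 456.59284318451347 319.9772285052666 239.102832590748 [[ 6.560000e-01 -5.420000e-01  5.250000e-01  1.205644e+03]
 [ 7.550000e-01  4.690000e-01 -4.590000e-01 -6.593610e+02]
 [ 3.000000e-03  6.980000e-01  7.160000e-01  1.017551e+03]
 [ 0.000000e+00  0.000000e+00  0.000000e+00  1.000000e+00]] {'fx', 'fy', 'cam_to_world', 'range_z', 'cx', 'image', 'cy'}
side 593.0604718493232 593.0604718493232 327.5568254510769 234.93788563511447 [[-8.840000e-01  3.250000e-01 -3.350000e-01  1.281470e+02]
 [-4.660000e-01 -6.460000e-01  6.040000e-01  6.968260e+02]
 [-2.000000e-02  6.910000e-01  7.230000e-01  1.106348e+03]
 [ 0.000000e+00  0.000000e+00  0.000000e+00  1.000000e+00]] {'fx', 'fy', 'cam_to_world', 'range_z', 'cx', 'image', 'cy'}
```

View pics/scene0.png

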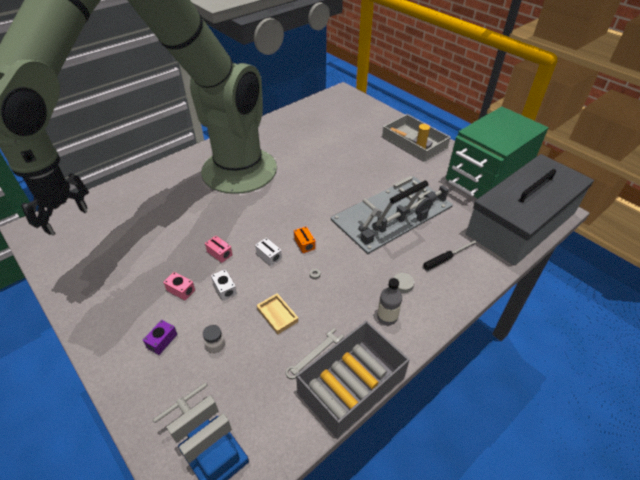

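View pics/side0.png

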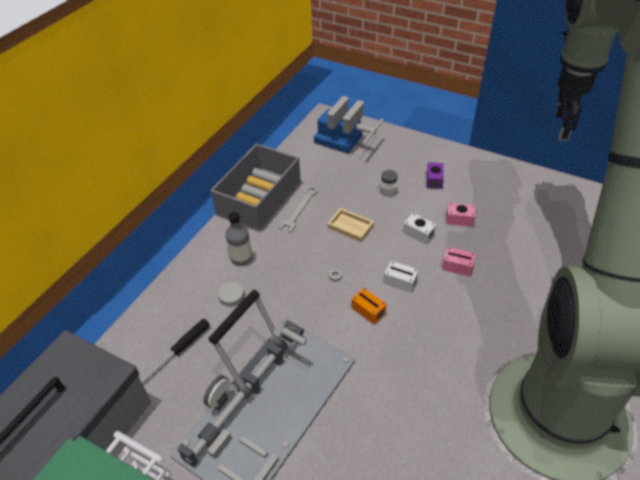

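The aluminium candidates are round tag at scene (223,284) / side (419,228), and bar tag at scene (268,250) / side (401,275). The look-alikes are pink (218,247) and (179,285), orange (305,239) and purple (160,337). I'll confirm with enlarged crops.

Run:
```python
import cv2,numpy as np
a=cv2.imread('pics/scene0.png');b=cv2.imread('pics/side0.png')
cv2.imwrite('pics/crop_a.png',np.hstack([cv2.resize(a[215:345,140:330],None,fx=4,fy=4,interpolation=2)[:520,:760]]))
cv2.imwrite('pics/crop_st.png',np.hstack([cv2.resize(a[165:260,320:460],(400,272)),cv2.resize(b[280:480,165:365],(400,400))[:272]]) )
cv2.imwrite('pics/crop_st1.png',cv2.resize(a[165:260,320:460],(800,543),interpolation=2))
cv2.imwrite('pics/crop_st2.png',cv2.resize(b[280:480,165:365],(600,600),interpolation=2))
```

```text
(no output)
```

View pics/crop_a.png

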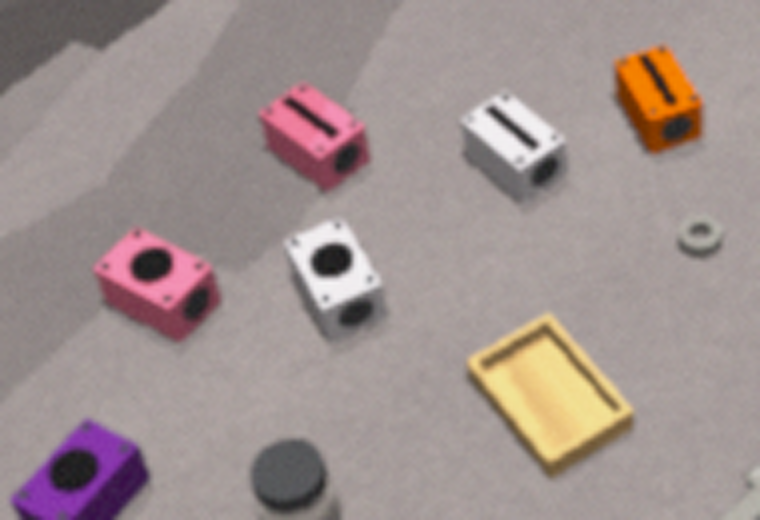

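View pics/crop_st1.png

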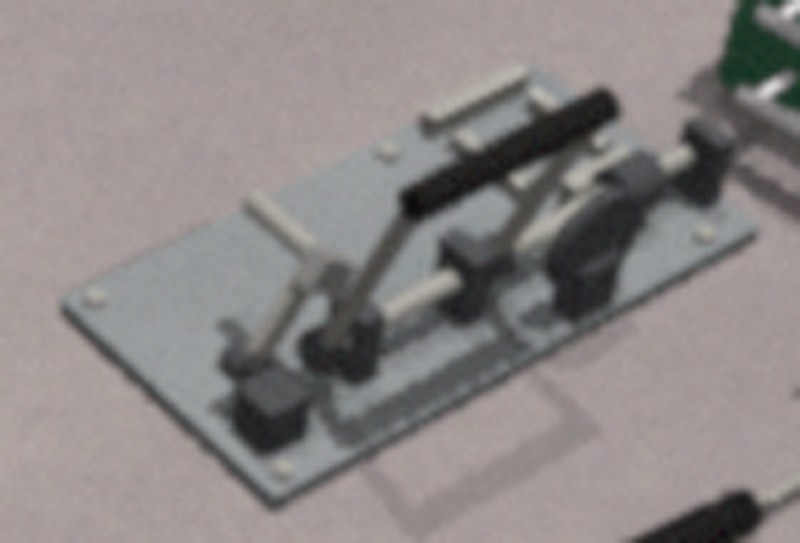

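View pics/crop_st2.png

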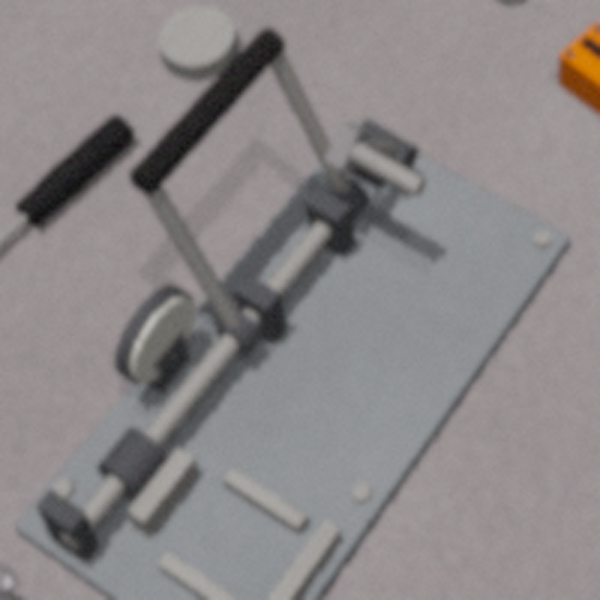

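The crop confirms it: only the two bare aluminium (white) blocks match, at scene (223,284) with a disc and (268,250) with a bar. Next I'll measure by casting rays onto planes.

```bash
cat > h.py <<'E'
import cv2,numpy as np
def load(n): return dict(np.load(f'pics/{n}.npz'))
def rays(c,uv,fish=False):
    uv=np.atleast_2d(np.asarray(uv,float))
    x=(uv[:,0]-c['cx'])/c['fx'];y=(uv[:,1]-c['cy'])/c['fy']
    if fish:
        r=np.hypot(x,y)+1e-12; s=np.sin(r)/r
        d=np.stack([x*s,-y*s,-np.cos(r)],1)
    else: d=np.stack([x,-y,-np.ones_like(x)],1)
    M=c['cam_to_world'];return M[:3,3],d@M[:3,:3].T
def toplane(c,uv,z,fish=False):
    o,d=rays(c,uv,fish);t=(z-o[2])/d[:,2];return o+d*t[:,None]
def project(c,P,fish=False):
    P=np.atleast_2d(np.asarray(P,float));M=c['cam_to_world'];p=(P-M[:3,3])@M[:3,:3]
    a=np.stack([p[:,0],-p[:,1],-p[:,2]],1)
    if fish:
        rr=np.hypot(a[:,0],a[:,1])+1e-12;th=np.arctan2(rr,a[:,2]);k=th/rr
        return np.stack([c['cx']+c['fx']*a[:,0]*k,c['cy']+c['fy']*a[:,1]*k],1)
    return np.stack([c['cx']+c['fx']*a[:,0]/a[:,2],c['cy']+c['fy']*a[:,1]/a[:,2]],1)
def rect(xy):
    (cx,cy),(w,h),a=cv2.minAreaRect(np.float32(xy))
    if w<h: w,h,a=h,w,a+90
    a=np.deg2rad(a);a=(a+np.pi/2)%np.pi-np.pi/2
    return round(cx,1),round(cy,1),round(w,1),round(h,1),round(a,3)
def blob(mask,seed,rad=25):
    n,l,st,ce=cv2.connectedComponentsWithStats(mask.astype(np.uint8))
    i=1+np.argmin(np.hypot(*(ce[1:]-seed).T)+1e3*(st[1:,4]<40))
    ys,xs=np.nonzero(l==i);return np.stack([xs,ys],1),st[i,4]
E
python3 - <<'E'
from h import *
for n,ss in [('scene0',dict(round=(223,284),bar=(268,250),tray=(278,313))),('side0',dict(round=(419,228),bar=(401,275),tray=(350,224)))]:
    c=load(n);im=c['image'];hsv=cv2.cvtColor(im,cv2.COLOR_BGR2HSV)
    for k,s in ss.items():
        if k=='tray':
            m=(hsv[...,1]>70)&(hsv[...,0]>12)&(hsv[...,0]<35);z=20
        else: m=(hsv[...,2]>195)&(hsv[...,1]<40);z=40
        p,a=blob(m,s); P=toplane(c,p,z)
        print(n,k,a,rect(P[:,:2]))
        # tags
        if k!='tray':
            hull=cv2.convexHull(np.int32(p));mm=np.zeros(im.shape[:2],np.uint8);cv2.fillConvexPoly(mm,hull,1)
            d=(hsv[...,2]<90)&(mm>0);q,a=blob(d,s);Q=toplane(c,q,43);print('  tag',a,rect(Q[:,:2]),Q[:,:2].mean(0).round(1))
            px=np.int32(p);print('  range z at top', np.median((lambda r:r)(c['range_z'][px[:,1],px[:,0]])))
    m=(hsv[...,0]>80)&(hsv[...,0]<115)&(hsv[...,1]>15)&(hsv[...,1]<70)&(hsv[...,2]>90)
    cv2.imwrite(f'pics/m_{n}.png',np.uint8(m)*255)
E
```

```text
scene0 round 213 (431.8, -337.7, 70.7, 43.0, np.float64(-0.179))
  tag 58 (433.2, -338.7, 25.0, 23.2, np.float64(-1.282)) [ 433.1 -338.6]
  range z at top 1253.8445
scene0 bar 188 (412.2, -169.5, 69.8, 43.6, np.float64(0.042))
  tag 18 (414.2, -170.4, 48.4, 3.8, np.float64(0.047)) [ 413.7 -170.5]
  range z at top 1341.9192
scene0 tray 939 (604.2, -282.5, 110.9, 71.9, np.float64(-0.064))
side0 round 70 (413.4, -332.4, 39.0, 22.7, np.float64(1.303))
  tag 1 (425.3, -329.1, 0.0, 0.0, np.float64(0.0)) [ 425.3 -329.1]
  range z at top 1488.5537
side0 bar 185 (413.7, -168.7, 64.8, 38.5, np.float64(0.041))
  tag 2 (410.2, -167.7, 2.3, 0.0, np.float64(0.468)) [ 410.2 -167.7]
  range z at top 1387.6793
side0 tray 848 (597.5, -270.8, 105.0, 76.4, np.float64(-0.058))
```

Run:
```python
from h import *
c=load('scene0')
k=800/140
uv=np.array([(62,305),(275,505),(757,233),(540,72)])/k+[320,165]
P=toplane(c,uv,12)[:,:2];print(P.round(1))
print([np.linalg.norm(P[i]-P[i-1]).round(1) for i in range(4)], P.mean(0))
c2=load('side0')
uv=np.array([(570,240),(350,125),(20,528)])/3+[165,280]
Q=toplane(c2,uv,12)[:,:2];print(Q.round(1))
s0=cv2.imread('pics/m_scene0.png');print((s0>0).sum())
# bar ends: triangulate
def tri(u1,u2):
    A=[];b=[]
    for cc,u in((c,u1),(c2,u2)):
        o,d=rays(cc,u);d=d[0]/np.linalg.norm(d[0]);M=np.eye(3)-np.outer(d,d);A.append(M);b.append(M@o)
    return np.linalg.lstsq(np.vstack(A),np.hstack(b),rcond=None)[0]
R=tri(np.array((412,200))/k+[320,165],np.array((270,42))/3+[165,280])
L=tri(np.array((605,103))/k+[320,165],np.array((147,180))/3+[165,280])
print('bar ends',R,L,(R+L)/2,np.linalg.norm(R-L))
```

```text
[[421.2  72.7]
 [607.4  54.8]
 [639.4 418.3]
 [458.1 437.8]]
[np.float64(367.0), np.float64(187.1), np.float64(364.9), np.float64(182.3)] [531.51411674 245.91362342]
[[412.1  80.5]
 [601.8  66.4]
 [629.  426.5]]
564
bar ends [609.45703527 129.97381041 180.62010435] [620.95573236 257.45998499 181.19821657] [615.20638381 193.7168977  180.90916046] 128.00499583673627
```

```bash
cat >> h.py <<'E'
def down(yaw):
    # housing/station yaw -> tool rot: jaws along local y, z down ; x_tool = -y_local
    c,s=np.cos(yaw),np.sin(yaw)
    x=np.array([s,-c,0]);z=np.array([0,0,-1.]);y=np.cross(z,x)
    return np.stack([x,y,z],1)
def snap(camera,n,name):
    c=camera(n);cv2.imwrite(f'pics/{name}.png',c['image']);np.savez(f'pics/{name}.npz',**c);return c
E
python3 - <<'E'
from workcell import *
from h import *
movep([500,-300,330],down(-0.1))
c=snap(camera,'wrist','w1');s=read_state();print(s['time'],s['qpos'],s['eef_pos']);print(c['cam_to_world'].round(3),c['fx'],c['cx'],c['cy'])
E
```

```text
1.75 [ 0.48616394  0.36748833 -0.0626774   1.58452462  0.02459398  1.19080231
 -1.2536249 ] [ 499.3321329  -301.03161353  329.71639074]
[[-1.01000e-01  9.58000e-01  2.70000e-01  5.67412e+02]
 [-9.95000e-01 -9.70000e-02 -2.70000e-02 -3.08080e+02]
 [ 0.00000e+00 -2.71000e-01  9.63000e-01  4.73083e+02]
 [ 0.00000e+00  0.00000e+00  0.00000e+00  1.00000e+00]] 371.64829954431775 317.3768540216357 242.13747853881415
```

View pics/w1.png

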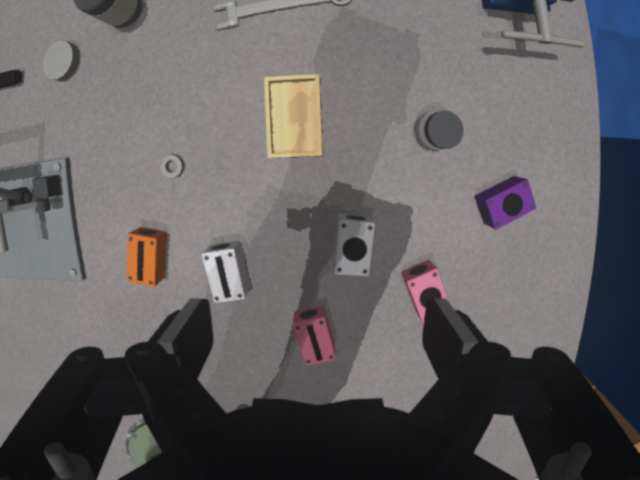

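The wrist view shows the tray at (293,116), round housing at (354,247) in shadow, bar housing at (224,274), and the right edge of the station at (75,215). I'll measure from this view.

Run:
```python
from h import *
c=load('w1');im=c['image'];hsv=cv2.cvtColor(im,cv2.COLOR_BGR2HSV)
m=(hsv[...,1]>60)&(hsv[...,0]>10)&(hsv[...,0]<35)&(hsv[...,2]>60)
p,a=blob(m,(293,116));P=toplane(c,p,20,True);print('tray',a,rect(P[:,:2]),(p.min(0),p.max(0)))
for k,s in dict(round=(354,247),bar=(224,276)).items():
    q,a=blob(hsv[...,2]<45,s);Q=toplane(c,q,43,True);print(k,'tag',a,rect(Q[:,:2]),Q[:,:2].mean(0).round(1))
for k,(u,v) in dict(orange=(147,257),ring=(172,166),pinkbar=(315,335),pinkround=(430,297),jar=(441,130)).items(): print(k,toplane(c,(u,v),40 if k!='ring' else 12,True)[0,:2].round(0))
# round body corners (top)
hsvs=hsv
m=(hsv[...,1]<40)&(hsv[...,2]>100)
p,a=blob(m[190:300,320:390]*1,(34,57));p=p+[320,190];P=toplane(c,p,40,True);print('round body',a,rect(P[:,:2]))
m=(hsv[...,2]>190)&(hsv[...,1]<40);p,a=blob(m,(224,276));P=toplane(c,p,40,True);print('bar body',a,rect(P[:,:2]))
x=im[60:300,190:400];cv2.imwrite('pics/w1c.png',cv2.resize(x,None,fx=2.5,fy=2.5,interpolation=2))
```

```text
tray 4488 (600.6, -282.1, 100.6, 66.7, np.float64(-0.062)) (array([264,  74]), array([322, 157]))
round tag 380 (433.7, -339.3, 26.8, 26.1, np.float64(0.712)) [ 434.  -339.4]
bar tag 61 (403.5, -172.2, 30.9, 3.7, np.float64(0.075)) [ 403.3 -172.3]
orange [448. -70.]
ring [ 560. -118.]
pinkbar [ 318. -280.]
pinkround [ 356. -436.]
jar [ 569. -456.]
round body 1344 (433.2, -340.4, 71.9, 44.4, np.float64(-0.193))
bar body 817 (413.8, -171.2, 66.2, 41.8, np.float64(0.05))
```

View pics/w1c.png

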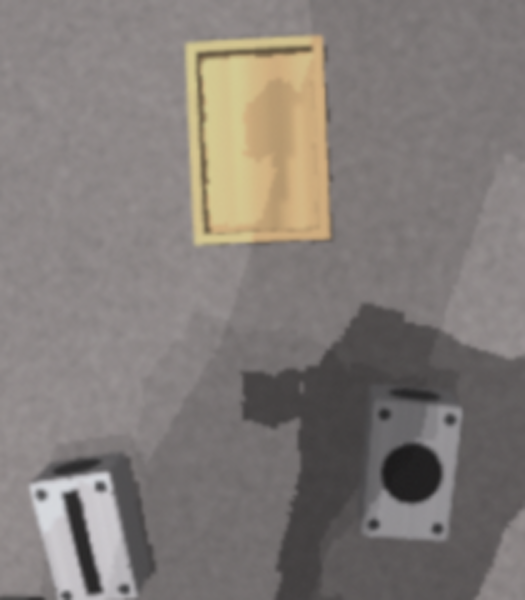

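Run:
```python
from workcell import *
from h import *
R=down(0.045)
movep([413,-170.8,110],R)
movel([413,-170.8,14],max_speed=120)
clamp();s=read_state();print('grip',s['time'],s['finger_gap'],s['eef_pos'],s['ft_force'])
movel([413,-170.8,110],max_speed=200)
s=read_state();print('lift',s['finger_gap'],s['ft_force'])
R=down(-0.062)
movep([600.6,-282.1,110],R);s=read_state();print(s['time'],s['eef_pos'])
c=snap(camera,'wrist','w2')
```

```text
grip 4.2333 43.17529269457265 [ 413.21278699 -170.9958041    14.56263254] [-2.39286656  0.10529686 13.72333572]
lift 43.093135847789696 [-0.82909918  0.6013935  -4.23364055]
5.7417 [ 599.55175493 -281.3709788   108.32243321]
```

View pics/w2.png

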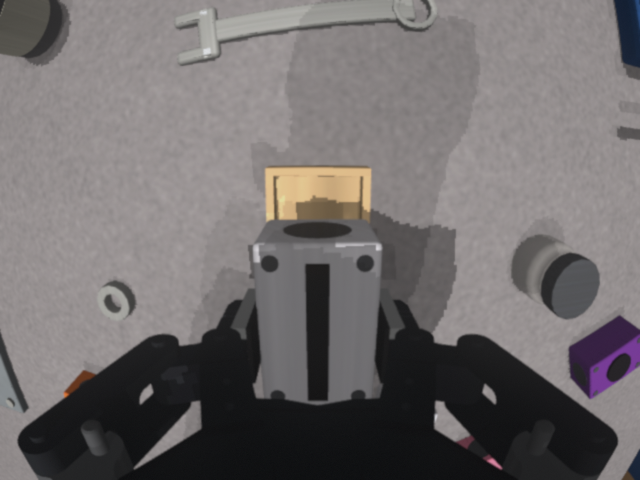

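The bar housing is held square, and the tray shows behind it at (318,195). I'll lower it now.

Run:
```python
from workcell import *
from h import *
c=load('w2');s=read_state();zt=s['eef_pos'][2]-14.5+40
print('block top far edge',toplane(c,[(257,243),(380,243),(318,400)],zt,True).round(1))
movel([600.8,-282.3,40],max_speed=150)
g=movel([600.8,-282.3,20.5],max_speed=40,guard=8)
s=read_state();print(g,s['eef_pos'],s['ft_force'])
open_gripper();s=read_state();print(s['time'],s['finger_gap'],s['eef_pos'])
movel([600.8,-282.3,120],max_speed=200)
movep([500,-300,330],down(-0.1))
snap(camera,'wrist','w3');print(read_state()['time'])
```

```text
block top far edge [[ 635.9 -263.8  134.4]
 [ 633.4 -304.5  134.4]
 [ 569.4 -280.   134.4]]
True [ 600.34114706 -282.09173978   19.66231153] [-1.13748422  0.11006795  8.85816978]
7.4333 85.4917159981691 [ 599.74774794 -281.84220599   18.98321677]
9.0667
```

View pics/w3.png

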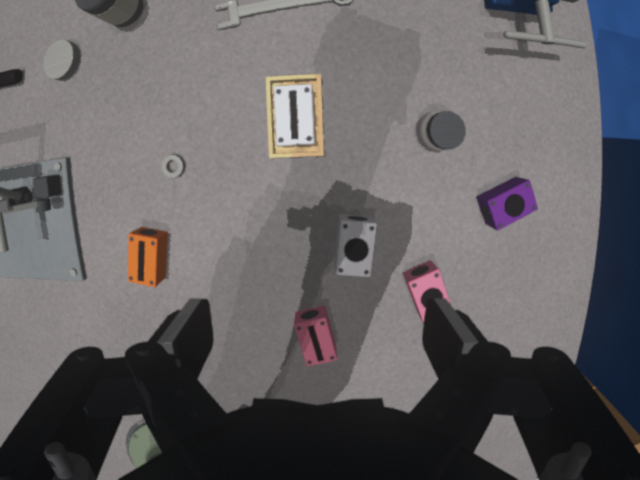

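The bar housing lies centred in the tray at (294,115), with wood visible all round. Next is the round housing at (356,247).

Run:
```python
from workcell import *
from h import *
c=load('w3');im=c['image'];hsv=cv2.cvtColor(im,cv2.COLOR_BGR2HSV)
m=(hsv[...,2]>170)&(hsv[...,1]<30);p,a=blob(m,(294,115));P=toplane(c,p,45,True);print('bar in tray',a,rect(P[:,:2]))
q,a=blob(hsv[...,2]<45,(356,249));Q=toplane(c,q,43,True);print(rect(Q[:,:2]),Q[:,:2].mean(0))
R=down(-0.187)
movep([433,-339.8,110],R)
movel([433,-339.8,14],max_speed=120)
clamp();s=read_state();print('grip',s['time'],s['finger_gap'],s['eef_pos'],s['ft_force'])
movel([433,-339.8,250],max_speed=250)
R=down(-0.09)
movep([450,300,360],R);s=read_state();print(s['time'],s['eef_pos'],s['finger_gap'])
snap(camera,'wrist','w4')
```

```text
bar in tray 1759 (600.2, -281.9, 69.4, 42.8, np.float64(-0.064))
(433.8, -339.2, 26.7, 25.6, np.float64(-0.078)) [ 433.97694104 -339.28862662]
grip 11.4083 43.13302571454574 [ 433.19108438 -339.94342819   14.61059021] [-2.37251867  1.748677   11.12180736]
14.8167 [450.52734515 299.15948574 359.78968664] 42.606426459448876
```

View pics/w4.png

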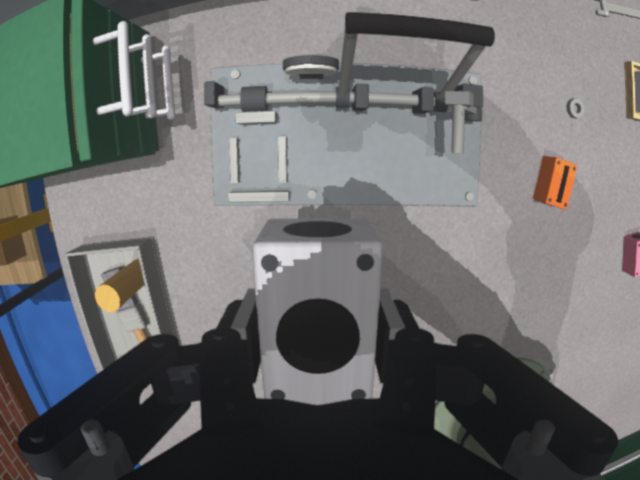

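The wrist view shows the plate from (213,65) to (480,207). The nest has rails at (234,160) and (282,160), the stop at (258,196) and the jaw at (255,118). The peg is at (458,130) and the handle bar at (420,28).

Run:
```python
from h import *
c=load('w4');im=c['image'];hsv=cv2.cvtColor(im,cv2.COLOR_BGR2HSV)
cv2.imwrite('pics/w4n.png',cv2.resize(im[55:215,200:330],(650,800),interpolation=2)[:,:,:][:600] if 0 else cv2.resize(im[100:212,205:330],None,fx=5.3,fy=5.3,interpolation=2))
cv2.imwrite('pics/w4p.png',cv2.resize(im[55:215,330:490],None,fx=3.7,fy=3.7,interpolation=2))
m=(hsv[...,0]>85)&(hsv[...,0]<110)&(hsv[...,1]>18)&(hsv[...,1]<90)&(hsv[...,2]>70)
m[:, :200]=0;m[:, 500:]=0;m[220:]=0;m[:55]=0
p,a=blob(m,(350,150));P=toplane(c,p,12,True);r=rect(P[:,:2]);print('plate',a,r)
```

```text
Traceback (most recent call last):
  File "h.py", line 27, in blob
    i=1+np.argmin(np.hypot(*(ce[1:]-seed).T)+1e3*(st[1:,4]<40))
        ~~~~~~~~~^^^^^^^^^^^^^^^^^^^^^^^^^^^^^^^^^^^^^^^^^^^^^^
ValueError: attempt to get argmin of an empty sequence
```

View pics/w4n.png

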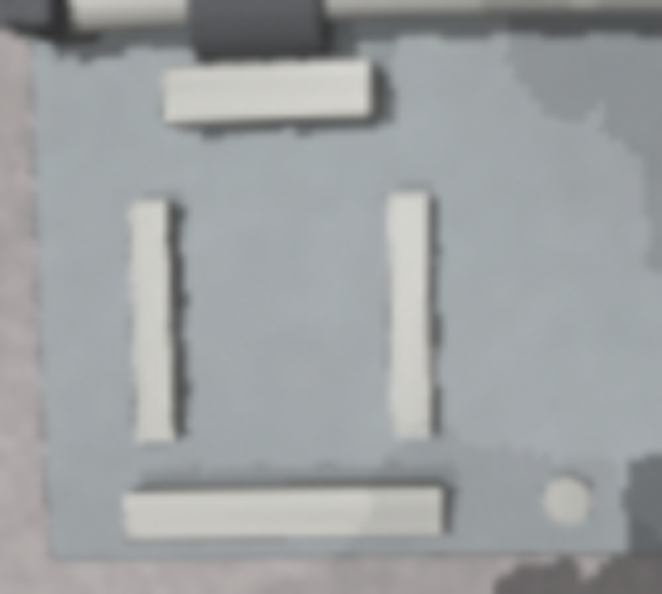

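View pics/w4p.png

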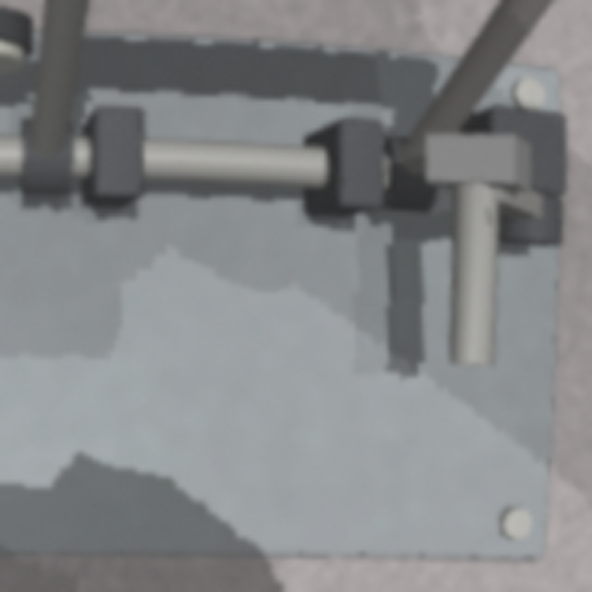

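Run:
```python
from h import *
c=load('w4')
n=lambda l:(np.array(l)+.5)/5.3-.5+[205,100]
p=lambda l:(np.array(l)+.5)/3.7-.5+[330,55]
L=toplane(c,n([(132,203),(172,200),(178,440),(138,441)]),24,True)[:,:2]
R=toplane(c,n([(388,193),(430,193),(436,437),(394,438)]),24,True)[:,:2]
F=toplane(c,n([(123,492),(445,486),(447,535),(125,537)]),28,True)[:,:2]
J=toplane(c,n([(165,125),(372,120),(165,72),(370,60)]),37,True)[:,:2]
for a in(L,R,F,J):print(a.round(1).tolist(),a.mean(0).round(1),rect(a))
T=toplane(c,np.vstack([p([(558,73),(545,555)]),n([(52,556)]),[(212.3,66)]]),12,True)[:,:2]
print('plate',T.round(1),T.mean(0).round(1),[np.linalg.norm(T[i]-T[i-1]).round(1) for i in range(4)],rect(T))
d=L.mean(0)-R.mean(0);yaw=np.arctan2(-d[0],d[1]);print('yaw rails',yaw,np.linalg.norm(d))
d=J[0]-J[1];print('yaw jaw',np.arctan2(-d[0],d[1]));d=F[0]-F[1];print('yaw stop',np.arctan2(-d[0],d[1]))
d=T[2]-T[1];print('yaw plate front',np.arctan2(-d[0],d[1]))
```

```text
[[534.5, 405.5], [533.9, 395.4], [474.6, 400.9], [475.5, 411.1]] [504.6 403.2] (504.7, 403.2, 59.6, 10.2, np.float64(-0.093))
[[529.1, 342.3], [528.0, 332.2], [468.5, 336.9], [469.3, 347.2]] [498.7 339.6] (498.8, 339.6, 60.1, 10.3, np.float64(-0.08))
[[463.7, 415.6], [456.7, 335.6], [444.6, 336.4], [452.4, 416.7]] [454.3 376.1] (454.4, 376.0, 80.7, 12.1, np.float64(1.478))
[[551.6, 392.3], [546.5, 343.0], [564.3, 391.0], [560.8, 342.1]] [555.8 367.1] (556.2, 367.0, 49.6, 14.3, np.float64(1.468))
plate [[600.8  58.2]
 [415.5  73.5]
 [447.4 441.1]
 [636.7 422.4]] [525.1 248.8] [np.float64(366.0), np.float64(185.9), np.float64(369.0), np.float64(190.2)] (526.2, 249.1, 369.0, 190.2, np.float64(1.484))
yaw rails -0.09275611492696699 63.83586259345902
yaw jaw -0.10278370212417096
yaw stop -0.08734847467690661
yaw plate front -0.0864521854547122
```

The nest centre is (504.6, 371.4) with yaw -0.089. The rail spacing of 63.8 (should be 64) and the stop-to-jaw distance of 89 (should be 90) agree with the given sizes, so I'll place the housing.

Run:
```python
from workcell import *
from h import *
R=down(-0.089)
movep([504.6,371.4,120],R)
movel([504.6,371.4,46],max_speed=150)
s=read_state();print(s['eef_pos'])
g=movel([504.8,371.4,27],max_speed=40,guard=8)
s=read_state();print(g,s['eef_pos'],s['ft_force'])
open_gripper();s=read_state();print(s['time'],s['finger_gap'],s['eef_pos'])
movel([504.6,371.4,130],max_speed=200)
movep([450,300,360],R)
snap(camera,'wrist','w5');print(read_state()['time'])
```

```text
[505.20014952 371.62011225  47.08147172]
True [504.51450004 371.27214449  26.65670611] [-1.28928645 -1.23671546  9.71253592]
17.5083 85.70602160867945 [504.15439326 370.9244288   26.18135195]
19.2
```

View pics/w5.png

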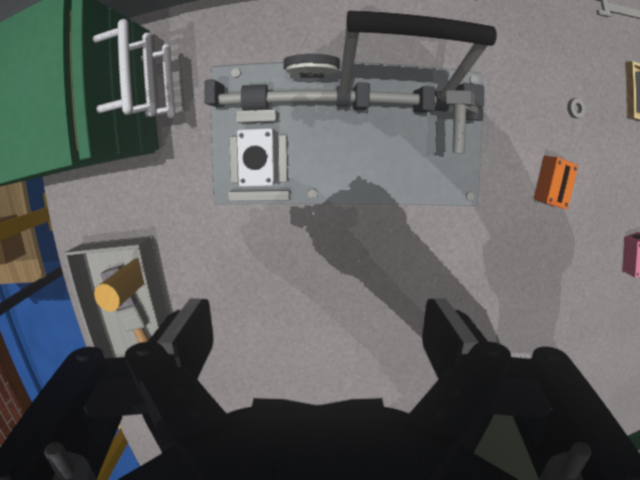

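Run:
```python
from workcell import *
from h import *
c=load('w5');im=c['image'];hsv=cv2.cvtColor(im,cv2.COLOR_BGR2HSV)
yaw=-0.089;Rs=np.array([[np.cos(yaw),-np.sin(yaw)],[np.sin(yaw),np.cos(yaw)]])
nest=np.array([504.6,371.4]);O=nest-Rs@[-75,170];print('origin',O)
q,a=blob(hsv[...,2]<45,(255,158));Q=toplane(c,q,55,True)[:,:2];print('tag',a,rect(Q),(Q.mean(0)-nest)@Rs)
m=(hsv[...,2]>205)&(hsv[...,1]<30);p,a=blob(m,(255,157));P=toplane(c,p,52,True);r=rect(P[:,:2]);print(a,r,(np.array(r[:2])-nest)@Rs)
# predicted peg ends / bar ends
st=lambda x,y,z: [*(O+Rs@[x,y]),z]
for qq in(0,.1,.2):
    y=-107+71*np.sin(np.pi/4-qq);z=45+71*np.cos(np.pi/4-qq)
    print(qq,project(c,[st(-64,y,z),st(-9,y,z)],True).round(1).tolist())
print('bar',project(c,[st(51,68,181),st(51,-68,181)],True).round(1).tolist())
def Rx(yaw,sg):
    x=sg*np.array([np.cos(yaw),np.sin(yaw),0]);z=np.array([0,0,-1.]);return np.stack([x,np.cross(z,x),z],1)
for sg in(1,-1):
  for P in (st(-45,-29,160),st(-45,-29,80),st(-45,-141,80),st(51,0,245),st(51,0,162),st(-65,0,155)):
    k=inverse_kinematics(P,Rx(yaw,sg));print(sg,None if k is None else np.round(k,2))
cv2.imwrite('pics/w5p.png',cv2.resize(im[5:215,330:500],None,fx=2.85,fy=2.85,interpolation=2))
```

```text
origin [564.19312473 195.40664932]
tag 68 (593.6, 405.2, 16.3, 8.8, np.float64(-0.089)) [86.45161247 42.64445675]
1129 (505.3, 371.2, 67.2, 40.8, np.float64(-0.104)) [ 0.71500599 -0.13699064]
0 [[450.4, 152.3], [451.5, 104.3]]
0.1 [[456.1, 152.7], [457.3, 104.4]]
0.2 [[462.1, 153.2], [463.4, 104.6]]
bar [[347.4, 21.9], [493.0, 37.1]]
1 [-0.24  0.49 -0.25  1.87  0.17  0.8  -0.67]
1 [-0.26  0.62 -0.23  1.92  0.23  0.63 -0.72]
1 [-0.08  0.57 -0.2   2.01  0.2   0.57 -0.51]
1 [-0.23  0.55 -0.25  1.52  0.15  1.09 -0.6 ]
1 [-0.22  0.64 -0.26  1.6   0.19  0.93 -0.64]
1 [-0.3   0.49 -0.26  1.89  0.17  0.78 -0.74]
-1 [ 0.39  0.83 -1.28  1.84  0.87  1.17  1.87]
-1 [ 0.38  1.   -1.28  1.89  1.08  1.16  1.73]
-1 [-0.89  0.87  1.01  2.05 -1.04  0.85 -2.49]
-1 [ 0.31  0.85 -1.28  1.49  0.82  1.4   2.05]
-1 [ 0.31  0.97 -1.28  1.57  0.95  1.33  1.96]
-1 [ 0.33  0.83 -1.28  1.86  0.88  1.16  1.79]
```

View pics/w5p.png

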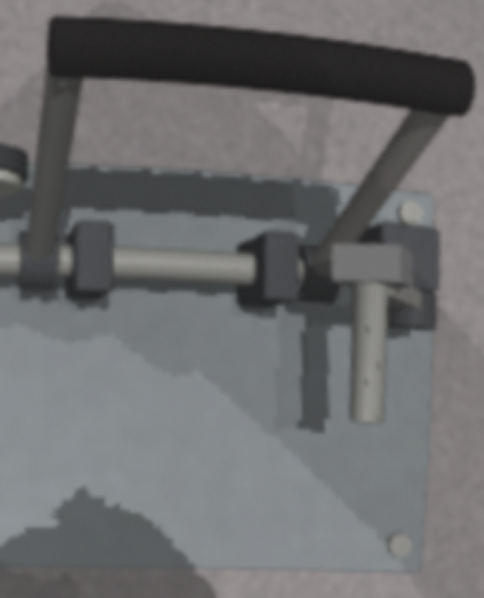

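The housing sits within 1 mm of the nest centre. The peg tip at (459,152) means the catch is at about 0.14 rad, and the bar's ends project to within about 3 px of where the station pose predicts. Next I'll flip the catch with closed fingers.

```bash
cat >> h.py <<'E'
yaw=-0.089;Rs=np.array([[np.cos(yaw),-np.sin(yaw)],[np.sin(yaw),np.cos(yaw)]])
O=np.array([564.2,195.4])
st=lambda x,y,z: [*(O+Rs@[x,y]),z]
RX=np.array([[np.cos(yaw),np.sin(yaw),0],[np.sin(yaw),-np.cos(yaw),0],[0,0,-1.]])
unst=lambda P:(Rs.T@(np.array(P[:2])-O)).round(1)
E
python3 - <<'E'
from workcell import *
from h import *
clamp()
movep(st(-45,-26,200),RX)
movel(st(-45,-26,82),max_speed=200)
s=read_state();print(s['time'],unst(s['eef_pos']),s['eef_pos'][2],s['ft_force'],s['finger_gap'])
g=movel(st(-45,-100,82),max_speed=80,guard=30)
s=read_state();print(g,unst(s['eef_pos']),s['ft_force'])
g=movel(st(-45,-141,82),max_speed=50,guard=25)
s=read_state();print(g,s['time'],unst(s['eef_pos']),s['ft_force'])
snap(camera,'scene','s6');snap(camera,'side','d6')
im=cv2.imread('pics/s6.png')[165:260,320:460];b=cv2.imread('pics/d6.png')[280:480,165:365]
cv2.imwrite('pics/c6.png',np.hstack([cv2.resize(im,(500,340),interpolation=2),cv2.resize(b,(300,300),interpolation=2)[:].__class__(0) if 0 else cv2.resize(b,(300,340),interpolation=2)]))
E
```

```text
22.2917 [-44.6 -25.6] 82.91758007585925 [-0.51607962  0.66054557  0.89563149] 0.15867380995114436
False [-45.1 -99.6] [-0.0442026  -0.11674491  0.3729853 ]
False 24.3333 [ -44.8 -138.8] [ 0.91809462 15.58106826 -4.77453051]
```

View pics/c6.png

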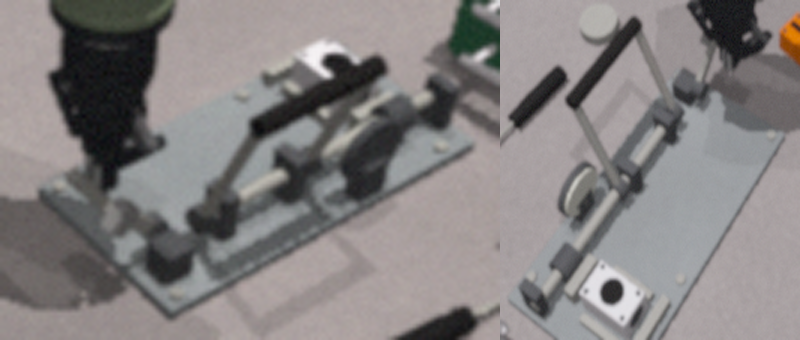

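The catch is over to the right and reached its stop (15.6 N of push at y = -139, where about -139 was predicted). Now I'll back off and check it from the wrist camera before going to the bar.

Run:
```python
from workcell import *
from h import *
movel(st(-45,-120,82),max_speed=150)
movel(st(-45,-120,200),max_speed=250)
open_gripper()
movep(st(45,0,300),RX)
c=snap(camera,'wrist','w7');s=read_state();print(s['time'],unst(s['eef_pos']),s['eef_pos'])
print('bar pred',project(c,[st(51,68,181),st(51,-68,181)],True).round(0).tolist())
print('peg pred',project(c,[st(-64,-157,95),st(-9,-157,95)],True).round(0).tolist())
```

```text
26.9333 [44.5 -1.3] [608.38209403 190.13051013 299.04008886]
bar pred [[327.0, 139.0], [326.0, 318.0]]
peg pred [[221.0, 351.0], [269.0, 353.0]]
```

View pics/w7.png

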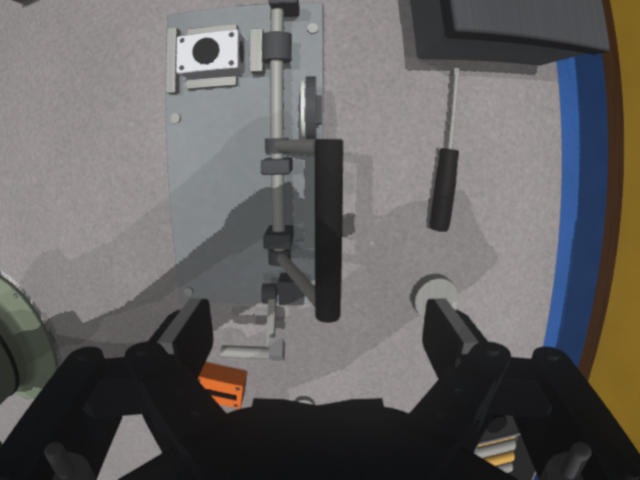

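The peg lies at (222–270,351), exactly where fully flipped is predicted. The bar axis is at column 329 against 326 predicted, about 2 mm. Next I'll grip the bar.

Run:
```python
from workcell import *
from h import *
movel(st(53,0,240),max_speed=200)
g=movel(st(53,0,160),max_speed=120,guard=15)
s=read_state();print(g,unst(s['eef_pos']),s['eef_pos'][2],s['ft_force'])
clamp();s=read_state();print(s['time'],s['finger_gap'],unst(s['eef_pos']),s['ft_force'])
snap(camera,'wrist','w8')
```

```text
False [53.4  0.2] 160.9315679140872 [-0.11059958 -0.45242951  0.26942324]
28.825 18.327210025452032 [52.7  0. ] [-5.4705073  -0.43876271  7.23022508]
```

View pics/w8.png

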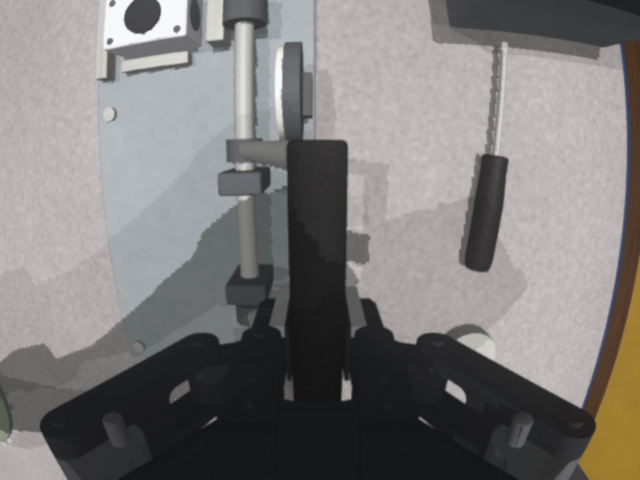

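The bar is held between both pads (gap 18 mm on a 20 mm bar, seen at (318,250)). I'll pull it along the arc.

Run:
```python
from workcell import *
from h import *
for a in np.linspace(0.1,0.8,8):
    th=.35-a
    g=movel(st(150*np.sin(th)+1,0,40+150*np.cos(th)-20.5),max_speed=90)
    s=read_state();print(round(a,2),round(s['time'],2),unst(s['eef_pos']),s['eef_pos'][2].round(1),s['ft_force'].round(1),round(s['finger_gap'],1))
snap(camera,'wrist','w9');snap(camera,'side','d9');snap(camera,'scene','s9')
im=cv2.imread('pics/s9.png')[165:260,320:460];b=cv2.imread('pics/d9.png')[280:480,165:365]
cv2.imwrite('pics/c9.png',np.hstack([cv2.resize(im,(450,340),interpolation=2),cv2.resize(b,(340,340),interpolation=2)]))
```

```text
0.1 29.2 [39.  0.] 165.4 [ 5.5 -0.4  3.3] 18.0
0.2 29.52 [25.3  0.1] 169.1 [ 7.3 -2.5  8.3] 18.2
0.3 29.83 [11.4  0.1] 171.4 [ 9.8 -2.7 17. ] 18.6
0.4 30.15 [-4.7  0.1] 170.6 [ 5.8 -2.5 10.7] 18.3
0.5 30.47 [-19.8   0.1] 169.1 [ 5.4 -2.8 13.1] 18.0
0.6 30.78 [-34.8   0.2] 166.0 [ 3.1 -2.5 14.9] 17.9
0.7 31.1 [-48.4   0.3] 161.5 [ 8.6 -2.4  8.8] 18.3
0.8 31.42 [-62.6   0.2] 155.5 [ 6.1 -4.1 12.1] 18.5
```

View pics/w9.png

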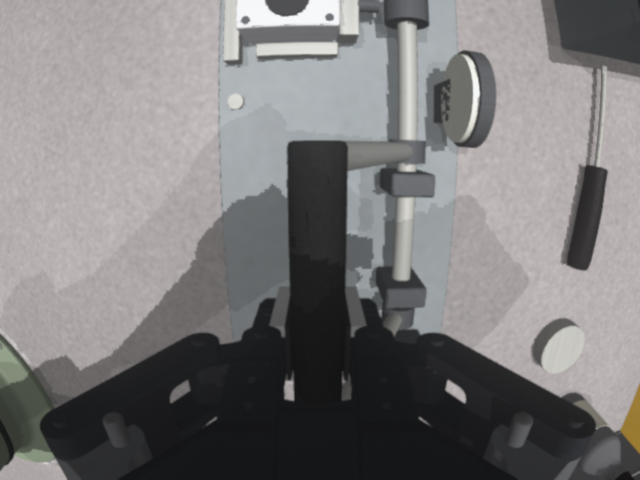

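View pics/c9.png

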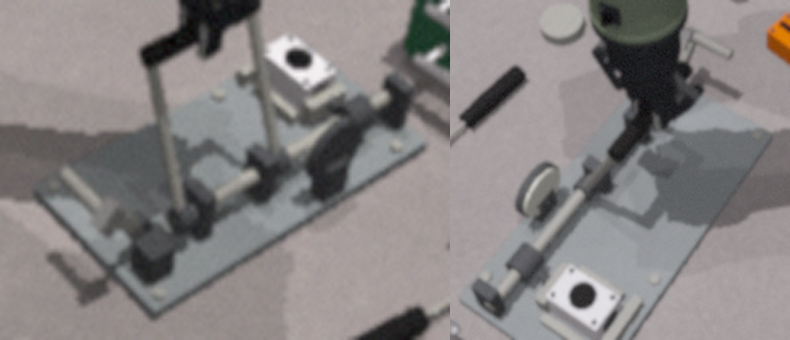

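The bar is pulled and the jaw rests on the housing. I'll nudge the bar to the stop, let it settle, and check the housing, lever and tray.

Run:
```python
from workcell import *
from h import *
movel(st(-66,0,155),max_speed=30,guard=25)
wait(1.0)
s=read_state();print(s['time'],unst(s['eef_pos']),s['eef_pos'][2],s['ft_force'],s['finger_gap'])
nest=np.array(st(-75,170,12)[:2])
for n,z,sd,cap in(('scene',52,(396,182),1),('side',52,(0,0),1)):
    c=snap(camera,n,n+'10');hsv=cv2.cvtColor(c['image'],cv2.COLOR_BGR2HSV)
    m=(hsv[...,2]>190)&(hsv[...,1]<40)
    sd=project(c,[[*nest,52]])[0];p,a=blob(m,sd);r=rect(toplane(c,p,52)[:,:2]);print(n,a,r,(np.array(r[:2])-nest)@Rs)
    sd=project(c,[[600.6,-282,45]])[0];p,a=blob(m,sd);print(' tray',a,rect(toplane(c,p,45)[:,:2]))
for c_ in ['scene0','scene10']:  # same measure before/after unavailable for block; print shift of lever bar end only
    pass
b=cv2.imread('pics/scene10.png');cv2.imwrite('pics/f10.png',cv2.resize(b[160:350,140:460],(800,475),interpolation=2))
```

```text
32.8167 [-64.3   0.1] 155.27825575101502 [10.50434213 -0.40554533 -3.18863148] 18.48174638192164
scene 119 (496.0, 374.0, 70.7, 45.1, np.float64(-0.098)) [-8.80449588  1.83133146]
 tray 289 (598.9, -280.9, 70.8, 43.2, np.float64(-0.044))
side 632 (498.0, 373.0, 70.2, 44.1, np.float64(-0.08)) [-6.7235291   1.01305445]
 tray 192 (595.3, -279.4, 57.2, 44.8, np.float64(-0.069))
```

View pics/f10.png

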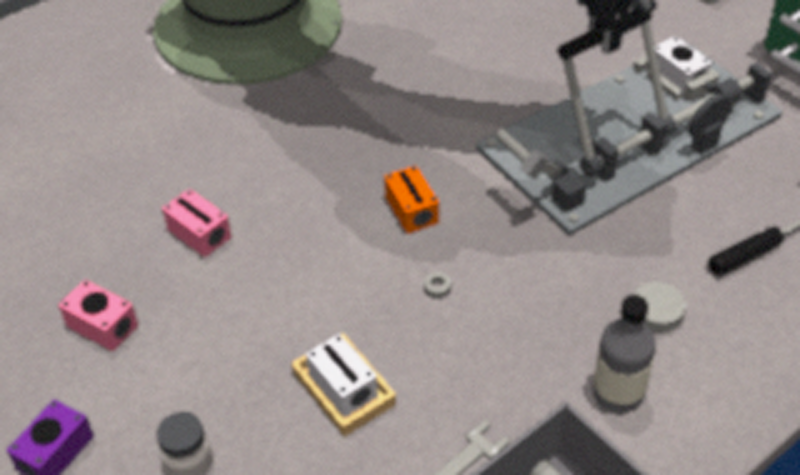

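The housing has moved about 7–9 mm towards the robot. The bar is at its stop, the catch is flipped and the bystanders are unmoved. I'm handing in.

Run:
```python
from workcell import *
print(finish_job());s=read_state();print(s['time'],s['eef_pos'],s['finger_gap'])
```

```text
the job is handed in; nothing more can be done
None
the job is handed in; nothing more can be done
```

I laid the bar-tag housing in the reject tray and the round-tag housing in the clamping nest. I then flipped the catch to its stop and pulled the lever, and handed the job in at about 33 s of the 72 s, still gripping the bar. The hand-in reports no verdict, so I only have my own checks.

**Last checks:**
- **Lever:** the bar is about 64 mm in front of the shaft, against 65 mm when fully pulled, which is about 0.79 rad. The finger gap of 18 mm shows the bar is held, with about 10 N of pull.
- **Catch:** the peg lay exactly where fully flipped is predicted, and it was still over in the last picture.
- **Round-tag housing:** flat in the nest and 7–9 mm towards the robot, 1–2 mm across, with yaw within about 0.01 rad.
- **Bar-tag housing:** about 2 mm from the tray centre in the scene camera. The wrist camera put it within 0.5 mm just after placing.
- **Bystanders:** those in the last scene picture look unmoved; I did not measure them.

**Disagreement:** the side camera put the tray housing about 6 mm off. It saw only part of the top (57 mm of 70), so I trusted the other two views.

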